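# Feel which way round the clamp's stop block sits, turn it if need be, and lock the slide

### The arm

A 7-joint arm with a two-finger parallel gripper is mounted at the origin on the work surface; the furniture and walls round the work are solid. World frame = base frame: x ahead of the robot, y to its left, z up, the work surface at z = 0. Lengths are in m, angles in rad, forces in N, time in s.
With the tool pointing down it reaches from about 0.4 to 0.85 m from the base axis. Payload 10.4 kg.
Tool frame: the origin (TCP) lies at the very end of the fingers, on their centre line; the grasp point (between the pads) lies 19 mm behind it; z points along the fingers, y is the direction in which the jaws open and shut (so a half turn about z gives the same grasp; the last joint's range is limited). The gripper opens to 87 mm and grips with 3 to 60 N. Pads are 19 mm wide; open, the fingers measure 117 mm over their backs; the gripper's body (75 mm by 190 mm) begins 51 mm behind the grasp point.
Start: joints at [1.257, 0.332, -0.065, 1.46, 0.022, 1.35, -0.088], TCP at [0.179, -0.599, 0.223] pointing down, gripper open.
Joint ranges: [-2.6, 2.6], [-0.5, 2.12], [-1.47, 1.34], [0.16, 2.42], [-1.27, 4.41], [0.06, 2.06], [-2.6, 2.6]. Speed limits (rad/s): [2.22, 2.22, 2.79, 2.79, 3.14, 3.14, 3.14].

### API

Orientations are given as a unit quaternion [x, y, z, w].
In Python, from bench import read_state, camera, close_job, recognise, masks_of gives the robot as it stands.
- The arm moves only by the tool play_rows, never from a script. Its argument "moves" is a list of rows, each a list of 3 entries, a list of its own where there are three numbers: the shift along the tool's x, y, z in cm, then the turn, a rotation vector about the tool's x, y, z in rad, then the finger opening in cm, from 0 to 8.7. In form: [[[dx, dy, dz], [ax, ay, az], jaw], ...]. A call has 1 to 8 rows; each row is the pose to reach, as a shift and turn from the pose commanded when the call began, along the tool's axes at that moment; what a row does not reach only later rows make up. A row lasts 1/8 s, in which the tool goes at most 62.5 mm and 10.7 degrees, less where a joint would pass 70% of its speed; a pose out of reach is approached as far as the arm can. A call with a gripper value outside its range is refused whole. The fingers move at their own pace and stop on an object; "grip_force" is the grip in N (left out, the last holds). Time passes only in rows, so rows that repeat a pose let the fingers close. It gives the time, the measured TCP pose, the force and the opening at its end, in the units of the state.
- read_state(): the state, without advancing time (a new reading comes with each control period).
- camera(name): name is "scene" or "top" or "wrist"; returns a dict with "frame" (400x640x3 uint8, red, green, blue), "intrinsics" (3x3 intrinsics, pixels), "camera_from_world" (4x4, takes a point from world to camera coordinates). Camera axes: x right, y down, z forward; pixel columns grow to the right and rows downward; lengths in m; the calibration is good to about 2 mm. The wrist camera is an equidistant fisheye: a pixel r from the principal point sees the ray r / f radians off the axis. A picture is of the moment at which its call begins. There is no depth.
- close_job(): hands the job in, once; it reports no verdict.
Trained networks look in a picture, given as the dict that the camera call returned (one of the last four; its "shot" number tells which), for a name from the list of things; names that differ only in an ending like _2 or _b are one class to them, and where a whole thing is asked for, a point or a joint stands for the part that bears it (a point fixed in the world has none). Each returns a list of dicts, best first, with "conf" (0 to 1); they miss things now and then, are a little off and sometimes report something else, mostly with a low value. They report only what shows in the picture. A call takes as long as a camera call.
- recognise(picture, query): "at" ([column, row] in pixels, amid what is visible of it).
- masks_of(picture, query): "region" (400x640 bool, what is visible of it) and "at" ([column, row] in pixels, amid what is visible of it).
The state is a dict: "time": time; "joint_positions": joint angles; "joint_vel": joint speeds; "joint_torque": joint torques, N m; "ee_pos": TCP position; "eef_rot": TCP orientation; "ft_force": force on the tool from outside, world axes, zero at the start; "torque": the same for the moment, N m; "width": finger opening in m.
Only numpy, scipy, OpenCV 4.12 (cv2) and the standard library are available. Lean on these libraries where they do the work, as an engineer would, in place of code of your own. Each camera call takes 0.05 s, during which the arm holds its last target.

### The job

Lock the sample clamp by pushing its slide fully home under the stop block in the swivel. The block looks alike both ways round but is recessed under one end only, so feel with the slide: if it stops short, draw it right back, swing the swivel by its peg half a turn to the other stop, and push the slide home. Never swing the swivel with the slide's nose inside it, leave the things standing round the clamp where they are, and let go at the end.

Things in the scene. Friction and masses are not known exactly. Their poses are not given: they have to be found in the camera images.
- clamp: Sample clamp fixed to the worktop: L-shaped aluminium bed 12 mm thick, slide at its near end, round steel swivel beyond. Origin on the worktop; x level along the slide's travel, from slide to swivel; z up. In its frame: slide rails 30 mm high at y = +-20 mm, end stop 36 mm high at x = -122 mm; a storage pocket (76 x 46 mm, top z = 54 mm, holding a second block, unused) at x = 30, y = 105 mm.
- slide (a joint): How far the slide is in, m: 0 right back, 0.034 fully home (hard stop), along the clamp's +x. Drags with about 2 N, stays where left, starts at 0 to 0.004. Its 12 mm wide nose is out of the swivel below 0.003. With the block's plain end facing it, it stops at about 0.019 (+-0.002); with the recessed end it goes under the block to 0.034. Push it in only with the swivel at one of its stops.
- tab_mid (a point): Middle of the upright black tab on the slide, to push or draw it by: 10 mm thick along the clamp's x, 26 mm wide along its y, from 34 mm below this point (the carriage's top, z = 36 mm) to 15 mm above it (z = 85 mm). Moves with the slide; its axes are the clamp's. With the slide right back it is at x = -85, y = 0, z = 70 mm in the clamp's frame.
- swivel (a joint): Angle of the swivel, rad: 0 at its first stop (where it starts), pi at its second stop; growing is clockwise from above. Light friction (about 2 N at the peg) keeps it where it is left. The aluminium block in it is captive and turns with it: half a turn brings its other end to face the slide. Which end is recessed differs from time to time and cannot be seen.
- swivel_axis (a point): Point on the swivel's upright axis, level with the drum's flat top (z = 54 mm): x = 30, y = 0 mm in the clamp's frame. Drum radius 46 mm; a fixed guard ring round it, outer radius 54 mm, is 41 mm high. Its axes turn with the swivel.
- peg_mid (a point): Middle of the upright round black peg on the swivel, 12 mm thick, from 21 mm below this point (top of its 18 mm wide collar, z = 57 mm) to 16 mm above it (z = 94 mm), 32 mm from the swivel's axis. At swivel 0 it is on the clamp's +y side of the axis; as the angle grows it goes round the far (+x) side to the -y side at pi.
- sample_pot1: Bystander to be left alone: white pot with a red screw lid, 68 mm wide, 63 mm high, beyond the clamp; origin under its centre.
- amber_bottle: Bystander to be left alone: small brown bottle with a black cap, 53 mm wide, 109 mm high, beyond the clamp; origin under its centre.
- timer: Bystander to be left alone: flat white timer, 60 x 66 x 18 mm, on the clamp's -y side; origin under its centre.
- petri_dish: Bystander to be left alone: closed shallow dish, 60 mm wide, 13 mm high, on the clamp's +y side near the slide; origin under its centre.

How it is judged:
By the outcome, as a careful person would: the job done as asked, in the order asked, and still so for the second after the job is handed in, with the robot touching nothing.
It also fails if it takes over 59 s, if anything falls off the work surface, if the arm or the gripper's body presses on something with over 40 N, if the wrist force passes 120 N, or if a joint passes its speed limit or range.

## Working session

There is one attempt and no reset: what is moved stays moved. The work goes in short steps, Python scripts to look and compute and a tool call to move; the robot and the scene stay as the last step left them, time stands still between calls to the robot, and variables do not carry over. Pictures are saved under pics/ and viewed, and the job is handed in when it is done.

Besides the shell and the picture viewer there is one more tool, called after "Request:" as name(argument=value, ...), one argument or row to a line, values as JSON. play_rows: Moves the arm, as the interface text tells. Its arguments: {"type":"object","properties":{"moves":{"type":"array","items":{"type":"array"}},"grip_force":{"type":"number"}},"required":["moves"]}

```bash
ls; mkdir -p pics
cat > h.py <<'E'
import numpy as np, cv2
from bench import *
def save(n,im): cv2.imwrite('pics/'+n+'.png',im['frame'][:,:,::-1])
E
python3 - <<'E'
from h import *
s=read_state();print(s)
for c in ['scene','top','wrist']:
    p=camera(c);save('a_'+c,p);print(c,p['intrinsics'].tolist(),np.round(p['camera_from_world'],4).tolist())
    for q in ['clamp','slide','tab_mid','swivel','swivel_axis','peg_mid','sample_pot1','amber_bottle','timer','petri_dish']:
        print(q,[(np.round(r['at']).tolist(),round(r['conf'],2)) for r in recognise(p,q)[:3]])
E
```

```text
pics
{'time': 0.0, 'joint_positions': array([ 1.25743796,  0.33289739, -0.06468855,  1.46092309,  0.02162512,
        1.34987391, -0.0885022 ]), 'joint_vel': array([ 1.22300625e-03,  8.24095471e-04, -1.03654124e-03,  8.32629358e-04,
        1.72802143e-03,  9.32996562e-05,  1.57391710e-04]), 'joint_torque': array([-2.21615501e-04, -6.23252320e+01,  2.47326004e-02, -3.89892662e+01,
       -6.13116869e-02,  3.96941090e-02,  1.58159460e-04]), 'ee_pos': array([ 0.17904856, -0.59841721,  0.22174667]), 'eef_rot': array([ 9.89449852e-01,  1.44874069e-01, -1.46706215e-04, -6.87301320e-04]), 'ft_force': array([ 0.10745735, -0.73351584, -0.04844808]), 'torque': array([-0.00301584,  0.04717872,  0.01276744]), 'width': 0.08742483449048155}
scene [[431.92147420595273, 0.0, 317.00247999817157], [0.0, 431.92147420595273, 192.28791665439584], [0.0, 0.0, 1.0]] [[0.7442, -0.6678, 0.0149, -0.4865], [-0.3976, -0.4608, -0.7935, 0.3389], [0.5367, 0.5845, -0.6084, 0.5633], [0.0, 0.0, 0.0, 1.0]]
clamp [([278.0, 207.0], 0.73)]
slide [([253.0, 211.0], 0.76)]
tab_mid [([253.0, 212.0], 0.97)]
swivel [([300.0, 1
[... 622 characters left out ...]
.57)]
tab_mid [([287.0, 227.0], 0.59)]
swivel [([290.0, 185.0], 0.71)]
swivel_axis [([283.0, 182.0], 0.8)]
peg_mid [([285.0, 177.0], 0.93), ([286.0, 229.0], 0.69)]
sample_pot1 [([307.0, 129.0], 0.62), ([255.0, 129.0], 0.62)]
amber_bottle [([254.0, 127.0], 0.69)]
timer [([334.0, 190.0], 0.59)]
petri_dish [([247.0, 226.0], 0.71)]
wrist [[309.70691628693146, 0.0, 319.54796231270075], [0.0, 309.70691628693146, 204.29761532809755], [0.0, 0.0, 1.0]] [[0.2873, -0.9578, -0.0001, -0.6247], [-0.9118, -0.2735, 0.3063, -0.0364], [-0.2934, -0.0879, -0.9519, 0.3913], [0.0, 0.0, 0.0, 1.0]]
clamp []
slide []
tab_mid []
swivel []
swivel_axis []
peg_mid []
sample_pot1 []
amber_bottle []
timer []
petri_dish []
```

Run:
```python
import cv2
t=cv2.imread('pics/a_top.png');cv2.imwrite('pics/a_topz.png',cv2.resize(t[90:270,200:400],(660,594),interpolation=cv2.INTER_CUBIC))
t=cv2.imread('pics/a_scene.png');cv2.imwrite('pics/a_scz.png',cv2.resize(t[120:270,200:400],(800,600),interpolation=cv2.INTER_CUBIC))
```

```text
(no output)
```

View pics/a_topz.png

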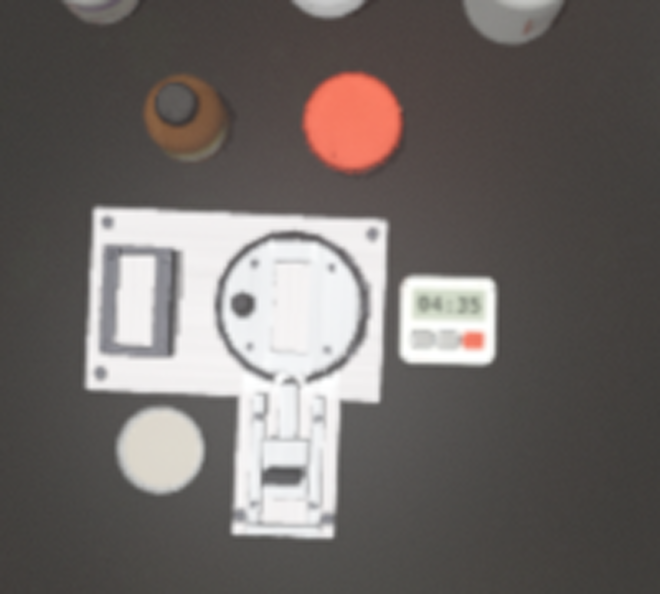

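View pics/a_scz.png

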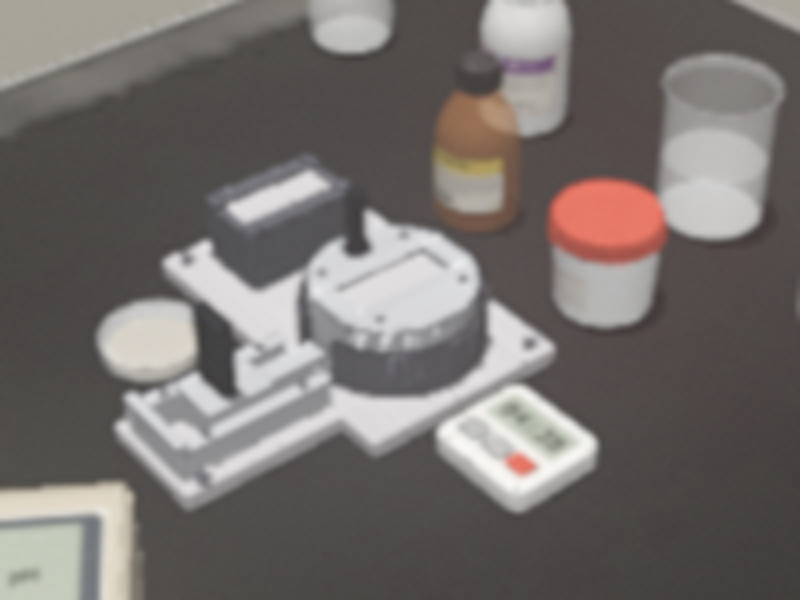

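View pics/a_scene.png

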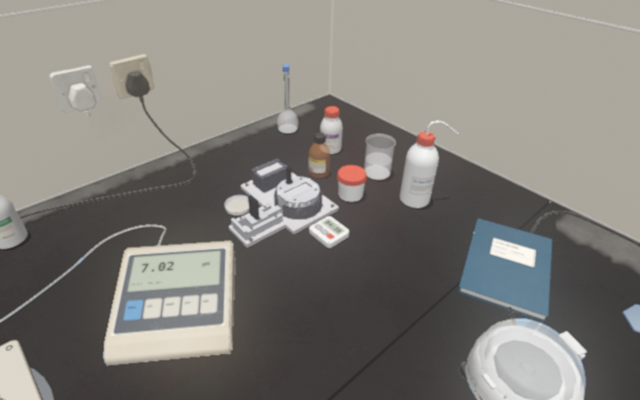

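```bash
cat >> h.py <<'E'
from scipy.optimize import least_squares
def ray(p,px,z):
    K=p['intrinsics'];T=p['camera_from_world'];R=T[:3,:3];c=-R.T@T[:3,3]
    d=R.T@np.linalg.solve(K,[px[0],px[1],1]);return c+d*(z-c[2])/d[2]
def proj(p,X):
    T=p['camera_from_world'];q=T[:3,:3]@X+T[:3,3];q=p['intrinsics']@q;return q[:2]/q[2]
E
python3 - <<'E'
from h import *
p=camera('top')
z=lambda u,v:(200+(u+.5)/3.3-.5,90+(v+.5)/3.3-.5)
f={k:ray(p,z(*v[:2]),v[2])[:2] for k,v in dict(nearL=(232,536,.012),nearR=(333,538,.012),farL=(94,207,.012),farR=(388,219,.012),rb=(380,402,.012),lb=(86,389,.012),drum=(292,307,.054),peg=(242,301,.094),tab=(284,474,.085)).items()}
for k,v in f.items(): print(k,np.round(v,4))
for a,b in [('nearL','nearR'),('farL','farR'),('rb','farR'),('lb','farL'),('drum','peg'),('tab','drum')]:
    d=f[b]-f[a];print(a,b,np.hypot(*d),np.degrees(np.arctan2(d[1],d[0])))
for q,h in [('swivel',0),('slide',0),('peg_mid',0),('tab_mid',0)]:
    for r in masks_of(p,q)[:2]:
        m=r['region'];ys,xs=np.nonzero(m);print(q,r['conf'],r['at'],xs.min(),xs.max(),ys.min(),ys.max(),m.sum())
E
```

```text
nearL [0.5122 0.124 ]
nearR [0.5112 0.0538]
farL [0.7404 0.2228]
farR [0.7341 0.0175]
rb [0.606  0.0219]
lb [0.6134 0.2265]
drum [0.6701 0.0821]
peg [0.672  0.1127]
tab [0.5595 0.0847]
nearL nearR 0.07016017296862231 -90.75651056543883
farL farR 0.20544298846201223 -91.75373020292565
rb farR 0.12818076832807326 -1.9968220566318877
lb farL 0.12707269931528395 -1.674651589648029
drum peg 0.030735868217280006 86.37826207004107
tab drum 0.11060178645726929 -1.3680687721062905
swivel 0.97 [283.3, 183.0] 268 308 164 203 1054
slide 0.86 [284.8, 231.8] 278 293 205 241 371
peg_mid 0.96 [297.1, 182.4] 267 309 163 203 1144
peg_mid 0.55 [334.9, 187.1] 322 349 173 199 679
tab_mid 0.76 [289.0, 226.8] 279 293 206 240 321
```

View pics/a_top.png

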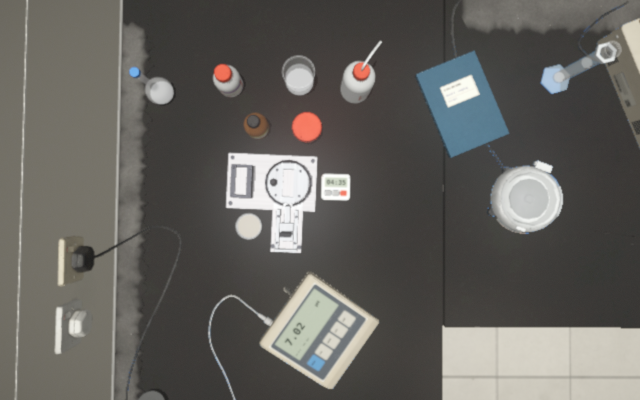

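```bash
cat >> h.py <<'E'
from scipy.spatial.transform import Rotation as Ro
def plan(wps,s=None):
    """wps: (x,y,z,yaw of tool-y deg) -> tool shift cm, rotvec"""
    s=s or read_state();R0=Ro.from_quat(s['eef_rot']);p0=s['ee_pos']
    for x,y,z,a in wps:
        a=np.radians(a);ty=np.array([np.cos(a),np.sin(a),0]);tz=np.array([0,0,-1.]);tx=np.cross(ty,tz)
        R=Ro.from_matrix(np.stack([tx,ty,tz],1))
        print(np.round(R0.inv().apply(np.array([x,y,z])-p0)*100,2).tolist(),np.round((R0.inv()*R).as_rotvec(),3).tolist())
def st():
    s=read_state();R=Ro.from_quat(s['eef_rot']).as_matrix()
    print('t',round(s['time'],2),'p',np.round(s['ee_pos'],4),'yaw',round(np.degrees(np.arctan2(R[1,1],R[0,1])),1),'tz',np.round(R[:,2],3),'F',np.round(s['ft_force'],1),'w',round(s['width'],4),'q',np.round(s['joint_positions'],2))
E
python3 - <<'E'
from h import *
st()
plan([(.179,-.598,.30,-73),(.5595,.0847,.20,-1.7)])
E
```

```text
t 1.9 p [ 0.1792 -0.5988  0.2226] yaw -73.3 tz [ 0. -0. -1.] F [-0.6 -0.2  0.4] w 0.0871 q [ 1.26  0.33 -0.06  1.46  0.02  1.35 -0.09]
[0.0, -0.08, -7.74] [0.0, 0.0, -0.006]
[56.03, -54.57, 2.25] [0.0, 0.0, -1.25]
```

Request:
play_rows(
  moves=[
    [[0,0,-6],[0,0,0],8.7],
    [[5.6,-5.5,-8],[0,0,-0.12],8.7],
    [[56,-54.6,-8],[0,0,-1.25],6],
    [[56,-54.6,-8],[0,0,-1.25],5],
    [[56,-54.6,-8],[0,0,-1.25],5],
    [[56,-54.6,-8],[0,0,-1.25],5],
    [[56,-54.6,-8],[0,0,-1.25],5],
    [[56,-54.6,-8],[0,0,-1.25],5],
  ],
)

```text
time: 2.9
ee_pos: [0.3914, -0.2161, 0.3007]
eef_rot: [0.717, 0.697, -0.0, 0.001]
ft_force: [0.6, -1.3, 0.1]
width: 0.0504
```

Run:
```python
from h import *
st()
plan([(.5595,.0847,.20,-1.7)])
```

```text
t 2.9 p [ 0.3914 -0.2161  0.3007] yaw -1.7 tz [ 0.001 -0.001 -1.   ] F [ 0.6 -1.3  0.1] w 0.0504 q [ 0.9  -0.08 -0.47  1.75 -0.04  1.46  0.41]
[30.57, 15.93, 10.05] [0.001, 0.001, 0.001]
```

Request:
play_rows(
  moves=[
    [[30.6,15.9,10],[0,0,0],5],
    [[30.6,15.9,10],[0,0,0],5],
    [[30.6,15.9,10],[0,0,0],5],
    [[30.6,15.9,10],[0,0,0],5],
    [[30.6,15.9,10],[0,0,0],5],
    [[30.6,15.9,10],[0,0,0],5],
    [[30.6,15.9,10],[0,0,0],5],
    [[30.6,15.9,10],[0,0,0],5],
  ],
)

```text
time: 3.9
ee_pos: [0.5603, 0.0817, 0.2003]
eef_rot: [0.719, 0.695, -0.0, 0.0]
ft_force: [0.1, -1.7, 0.6]
width: 0.0498
```

Run:
```python
from h import *
st()
p=camera('wrist');save('b_w',p);print(np.round(p['camera_from_world'],4).tolist())
for q in ['tab_mid','peg_mid','swivel_axis']: print(q,[(np.round(r['at']).tolist(),round(r['conf'],2)) for r in recognise(p,q)[:3]])
save('b_s',camera('scene'))
plan([(.5595,.0847,.10,-1.7),(.5595,.0847,.046,-1.7)])
```

```text
t 3.9 p [0.5603 0.0817 0.2003] yaw -2.0 tz [-0. -0. -1.] F [ 0.1 -1.7  0.6] w 0.0498 q [ 0.44  0.31 -0.79  1.62  0.23  1.31 -0.43]
[[0.9994, -0.0346, -0.0003, -0.5578], [-0.0329, -0.9513, 0.3065, 0.0666], [-0.0109, -0.3063, -0.9519, 0.4011], [0.0, 0.0, 0.0, 1.0]]
tab_mid [([326.0, 184.0], 0.81), ([508.0, 212.0], 0.74)]
peg_mid [([419.0, 175.0], 0.71)]
swivel_axis [([415.0, 177.0], 0.84)]
[0.37, -0.11, 10.08] [0.001, 0.001, -0.007]
[0.37, -0.12, 15.48] [0.001, 0.001, -0.007]
```

View pics/b_w.png

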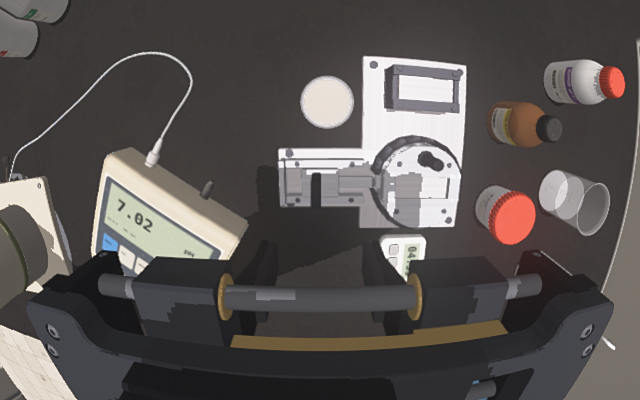

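View pics/b_s.png

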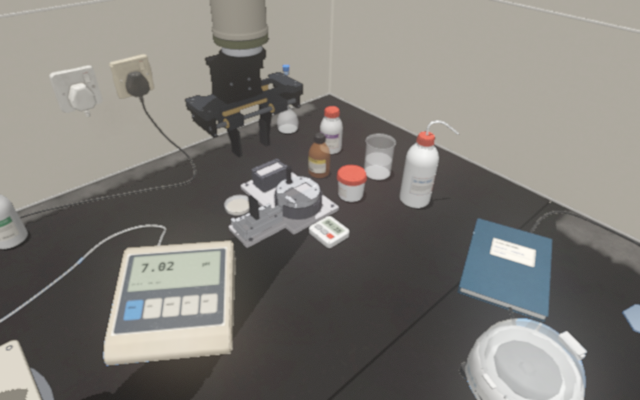

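```bash
cat >> h.py <<'E'
def wray(p,px,z):
    K=p['intrinsics'];T=p['camera_from_world'];R=T[:3,:3];c=-R.T@T[:3,3]
    v=(np.array(px)-K[:2,2])/K[0,0];r=np.hypot(*v);d=R.T@np.array([*(v/r*np.sin(r)),np.cos(r)]);return c+d*(z-c[2])/d[2]
E
python3 - <<'E'
from h import *
import cv2
st()
p=camera('wrist');f=p['frame']
cv2.imwrite('pics/b_wz.png',cv2.resize(f[120:240,270:470],(800,480),interpolation=cv2.INTER_CUBIC)[:,:,::-1])
E
```

```text
t 4.15 p [0.5604 0.0811 0.2008] yaw -2.1 tz [ 0.001 -0.001 -1.   ] F [ 0.1 -0.4  0.5] w 0.0498 q [ 0.44  0.31 -0.79  1.62  0.23  1.31 -0.43]
```

View pics/b_wz.png

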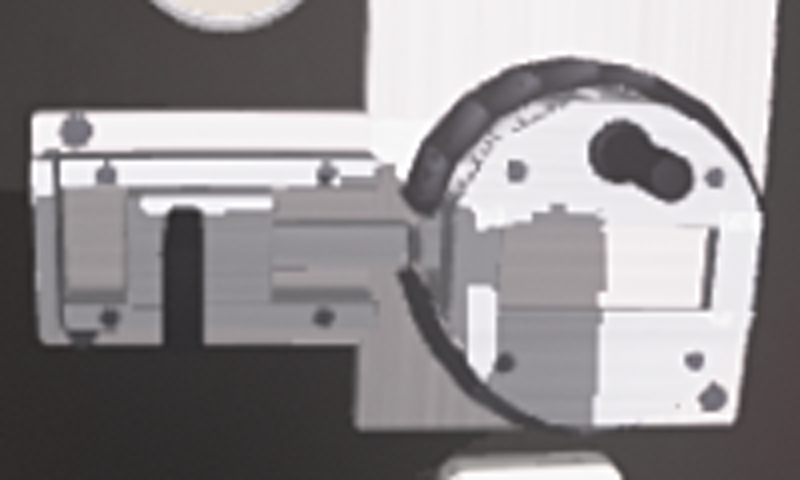

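Run:
```python
from h import *
p=camera('wrist');T=p['camera_from_world'];print(-T[:3,:3].T@T[:3,3])
z=lambda u,v:(270+(u+.5)/4-.5,120+(v+.5)/4-.5)
for n,a in dict(peg=(668,177,.094),t1=(163,345,.085),t2=(205,345,.085),cl=(32,112,.012),bl=(40,346,.012),s1=(517,171,.054),s2=(715,178,.054),s3=(695,360,.054),s4=(505,362,.054)).items(): print(n,np.round(wray(p,z(*a[:2]),a[2]),4))
plan([(.5595,.0847,.10,-1.7),(.5595,.0847,.046,-1.7)])
```

```text
[0.5640403  0.16660046 0.36166849]
peg [0.6701 0.1155 0.094 ]
t1 [0.5524 0.0762 0.085 ]
t2 [0.5622 0.0759 0.085 ]
cl [0.515  0.1234 0.012 ]
bl [0.5125 0.0534 0.012 ]
s1 [0.6438 0.1098 0.054 ]
s2 [0.6998 0.1076 0.054 ]
s3 [0.6979 0.0563 0.054 ]
s4 [0.6423 0.058  0.054 ]
[0.32, -0.11, 10.07] [0.001, 0.001, -0.006]
[0.33, -0.11, 15.47] [0.001, 0.001, -0.006]
```

Request:
play_rows(
  moves=[
    [[0.45,-0.25,5],[0,0,0],4.4],
    [[0.45,-0.25,10],[0,0,0],4.4],
    [[0.45,-0.25,10],[0,0,0],4.4],
    [[0.45,-0.25,10],[0,0,0],4.4],
  ],
)

```text
time: 4.75
ee_pos: [0.559, 0.0871, 0.1023]
eef_rot: [0.719, 0.695, 0.001, 0.001]
ft_force: [0.1, -0.2, 0.5]
width: 0.044
```

Run:
```python
from h import *
st()
p=camera('wrist');save('c_w',p);f=camera('scene')['frame']
cv2.imwrite('pics/c_sz.png',cv2.resize(f[100:260,180:380],(800,640),interpolation=cv2.INTER_CUBIC)[:600,:,::-1])
plan([(.558,.086,.046,-1.9)])
```

```text
t 4.75 p [0.559  0.0871 0.1023] yaw -2.0 tz [ 0.002  0.    -1.   ] F [ 0.1 -0.2  0.5] w 0.044 q [ 0.4   0.41 -0.77  1.73  0.31  1.13 -0.5 ]
[-0.12, -0.16, 5.68] [0.003, -0.0, -0.002]
```

View pics/c_w.png

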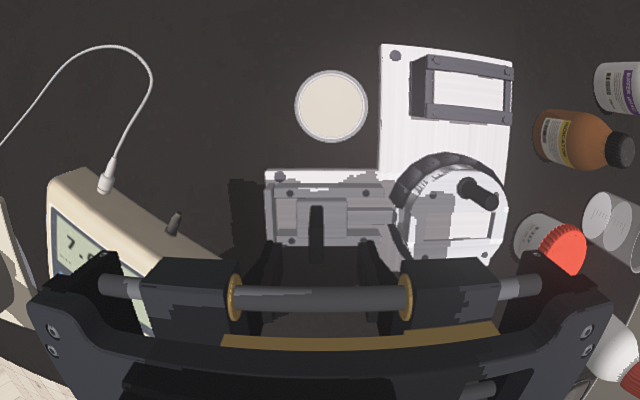

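View pics/c_sz.png

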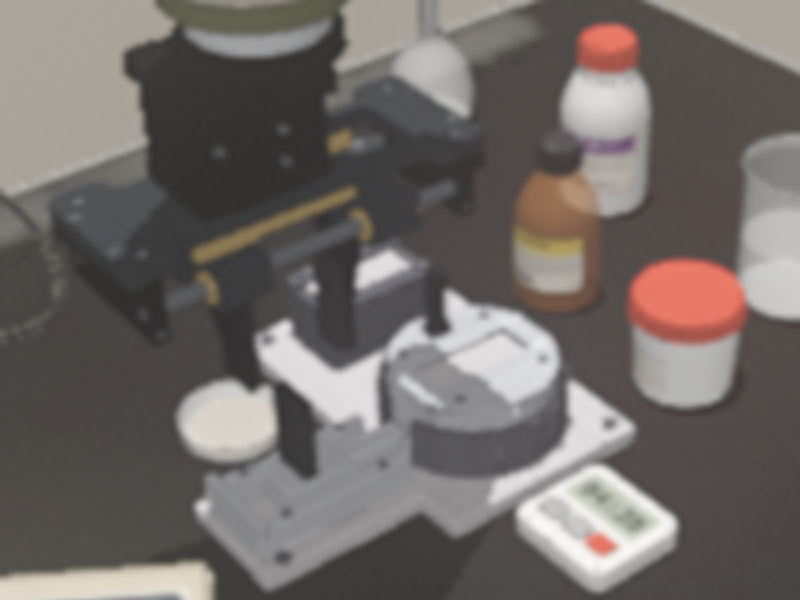

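Request:
play_rows(
  moves=[
    [[-0.1,-0.15,2],[0,0,0],4.4],
    [[-0.1,-0.15,4],[0,0,0],4.4],
    [[-0.1,-0.15,5.5],[0,0,0],4.4],
    [[-0.1,-0.15,5.5],[0,0,0],4.4],
  ],
)

```text
time: 5.35
ee_pos: [0.5554, 0.0858, 0.0437]
eef_rot: [0.719, 0.695, -0.001, -0.001]
ft_force: [0.9, -0.0, 0.3]
width: 0.0444
```

Run:
```python
from h import *
st()
p=camera('wrist');save('d_w',p)
```

```text
t 5.35 p [0.5554 0.0858 0.0437] yaw -2.0 tz [-0.003 -0.    -1.   ] F [ 0.9 -0.   0.3] w 0.0444 q [ 0.37  0.47 -0.74  1.78  0.37  1.03 -0.54]
```

View pics/d_w.png

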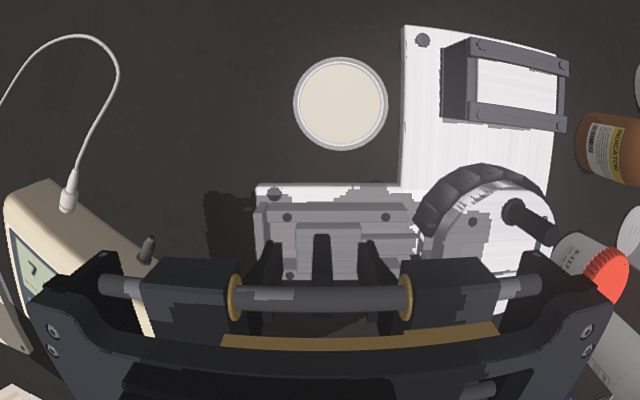

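Request:
play_rows(
  moves=[
    [[0,0,0],[0,0,0],2],
    [[0,0,0],[0,0,0],0.4],
    [[0,0,0],[0,0,0],0.4],
    [[0,0,0],[0,0,0],0.4],
    [[0,0,0],[0,0,0],0.4],
  ],
  grip_force=15,
)

```text
time: 6.02
ee_pos: [0.5566, 0.0858, 0.0455]
eef_rot: [0.719, 0.695, 0.0, 0.0]
ft_force: [-0.3, -0.4, 0.8]
width: 0.0105
```

Run:
```python
from h import *
st()
```

```text
t 6.03 p [0.5566 0.0858 0.0455] yaw -2.0 tz [ 0. -0. -1.] F [-0.3 -0.4  0.8] w 0.0105 q [ 0.37  0.47 -0.74  1.78  0.36  1.03 -0.54]
```

Request:
play_rows(
  moves=[
    [[0,0.4,0],[0,0,0],0.4],
    [[0,0.8,0],[0,0,0],0.4],
    [[0,1.2,0],[0,0,0],0.4],
    [[0,1.5,0],[0,0,0],0.4],
    [[0,1.5,0],[0,0,0],0.4],
  ],
)

```text
time: 6.65
ee_pos: [0.5722, 0.0853, 0.0455]
eef_rot: [0.719, 0.695, 0.0, 0.0]
ft_force: [1.9, -0.7, 2.0]
width: 0.0098
```

Request:
play_rows(
  moves=[
    [[0,0.3,0],[0,0,0],0.4],
    [[0,0.5,0],[0,0,0],0.4],
    [[0,0.7,0],[0,0,0],0.4],
    [[0,0.7,0],[0,0,0],0.4],
  ],
)

```text
time: 7.15
ee_pos: [0.5787, 0.0851, 0.0455]
eef_rot: [0.719, 0.695, 0.0, 0.0]
ft_force: [0.2, 0.0, 4.8]
width: 0.0099
```

Run:
```python
from h import *
st()
```

```text
t 7.15 p [0.5787 0.0851 0.0455] yaw -2.0 tz [ 0.001 -0.    -1.   ] F [0.2 0.  4.8] w 0.0099 q [ 0.35  0.51 -0.72  1.73  0.38  1.05 -0.53]
```

Request:
play_rows(
  moves=[
    [[0,0.2,0],[0,0,0],0.4],
    [[0,0.4,0],[0,0,0],0.4],
    [[0,0.4,0],[0,0,0],0.4],
  ],
)

```text
time: 7.52
ee_pos: [0.5826, 0.085, 0.0455]
eef_rot: [0.719, 0.695, 0.0, 0.0]
ft_force: [0.5, -0.9, 5.0]
width: 0.01
```

Run:
```python
from h import *
st()
p=camera('wrist');save('e_w',p);f=camera('scene')['frame']
cv2.imwrite('pics/e_sz.png',cv2.resize(f[120:260,200:380],(770,600),interpolation=cv2.INTER_CUBIC)[:,:,::-1])
```

```text
t 7.53 p [0.5826 0.085  0.0455] yaw -2.0 tz [ 0. -0. -1.] F [ 0.5 -0.9  5. ] w 0.01 q [ 0.35  0.52 -0.72  1.72  0.39  1.05 -0.53]
```

View pics/e_w.png

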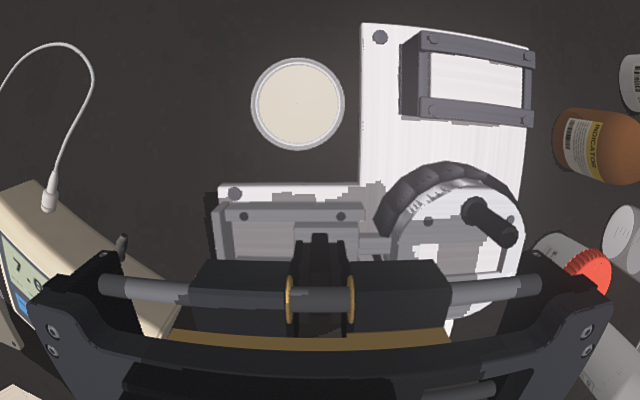

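View pics/e_sz.png

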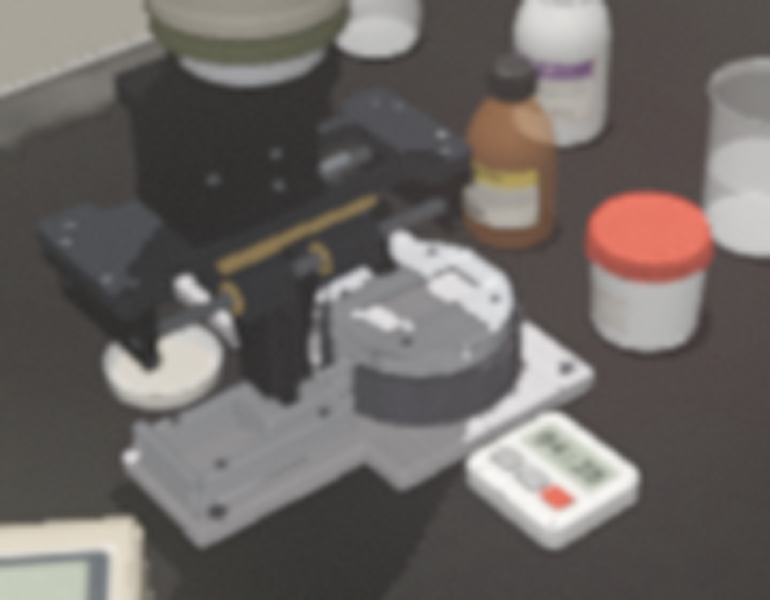

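Request:
play_rows(
  moves=[
    [[0,0.2,0],[0,0,0],0.4],
    [[0,0.4,0],[0,0,0],0.4],
    [[0,0.4,0],[0,0,0],0.4],
  ],
)

```text
time: 8.0
ee_pos: [0.5866, 0.0849, 0.0455]
eef_rot: [0.719, 0.695, 0.0, 0.0]
ft_force: [-0.9, 0.0, 4.7]
width: 0.01
```

Request:
play_rows(
  moves=[
    [[0,0.1,0],[0,0,0],0.4],
    [[0,0.2,0],[0,0,0],0.4],
    [[0,0.2,0],[0,0,0],0.4],
  ],
)

```text
time: 8.38
ee_pos: [0.5885, 0.0848, 0.0455]
eef_rot: [0.719, 0.695, 0.0, 0.0]
ft_force: [-0.7, -0.9, 5.9]
width: 0.0099
```

Request:
play_rows(
  moves=[
    [[0,0.1,0],[0,0,0],0.4],
    [[0,0.2,0],[0,0,0],0.4],
    [[0,0.2,0],[0,0,0],0.4],
  ],
)

```text
time: 8.75
ee_pos: [0.5896, 0.0847, 0.0455]
eef_rot: [0.719, 0.695, -0.001, -0.0]
ft_force: [-6.9, -2.1, 9.3]
width: 0.0097
```

Request:
play_rows(
  moves=[
    [[0,0.1,0],[0,0,0],0.4],
    [[0,0.2,0],[0,0,0],0.4],
    [[0,0.2,0],[0,0,0],0.4],
  ],
)

```text
time: 9.12
ee_pos: [0.5897, 0.0847, 0.0454]
eef_rot: [0.719, 0.695, -0.003, -0.001]
ft_force: [-16.6, -3.0, 18.5]
width: 0.01
```

Request:
play_rows(
  moves=[
    [[0,0.1,0],[0,0,0],0.4],
    [[0,0.1,0],[0,0,0],0.4],
    [[0,0.1,0],[0,0,0],0.4],
  ],
)

```text
time: 9.5
ee_pos: [0.5897, 0.0848, 0.0453]
eef_rot: [0.719, 0.695, -0.003, -0.002]
ft_force: [-21.2, -2.9, 21.3]
width: 0.0102
```

Request:
play_rows(
  moves=[
    [[0,-0.15,0],[0,0,0],0.4],
    [[0,-0.3,0],[0,0,0],0.4],
    [[0,-0.3,0],[0,0,0],0.4],
  ],
)

```text
time: 9.88
ee_pos: [0.5896, 0.0847, 0.0453]
eef_rot: [0.719, 0.695, -0.001, -0.0]
ft_force: [-5.6, -0.3, 7.7]
width: 0.0097
```

Request:
play_rows(
  moves=[
    [[0,0,0],[0,0,0],1.5],
    [[0,0,0],[0,0,0],3],
    [[0,0,0],[0,0,0],3],
    [[0,0,0],[0,0,0],3],
  ],
)

```text
time: 10.38
ee_pos: [0.5904, 0.0847, 0.0453]
eef_rot: [0.719, 0.695, 0.0, 0.0]
ft_force: [0.4, -0.2, 0.4]
width: 0.0287
```

Run:
```python
from h import *
st()
p=camera('wrist');save('f_w',p)
```

```text
t 10.38 p [0.5904 0.0847 0.0453] yaw -2.0 tz [ 0.  0. -1.] F [ 0.4 -0.2  0.4] w 0.0287 q [ 0.34  0.53 -0.71  1.69  0.39  1.06 -0.53]
```

View pics/f_w.png

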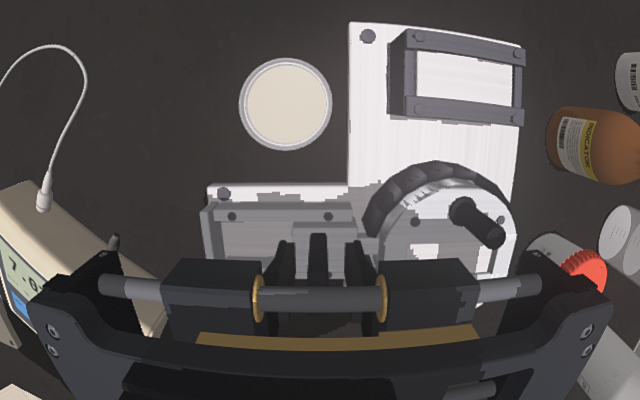

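Released, with the tab free between the open fingers. The slide went through to about 34 mm without stopping short, so the recessed end faces it. I'll lift straight up, back off and check.

Request:
play_rows(
  moves=[
    [[0,0,-2],[0,0,0],3],
    [[0,0,-5],[0,0,0],3],
    [[0,0,-10],[0,0,0],3],
    [[0,0,-15],[0,0,0],3],
    [[0,-4,-20],[0,0,0],3],
    [[-5,-7,-23],[0,0,0],3],
    [[-11,-10,-23],[0,0,0],3],
    [[-16,-12,-23],[0,0,0],3],
  ],
)

```text
time: 11.42
ee_pos: [0.464, -0.0718, 0.2773]
eef_rot: [0.719, 0.695, 0.0, 0.002]
ft_force: [1.0, -2.6, -0.3]
width: 0.0299
```

Request:
play_rows(
  moves=[
    [[-6,-2,0],[0,0,0],3],
    [[-11,-3,0],[0,0,0],3],
    [[-11,-3,0],[0,0,0],3],
    [[-11,-3,0],[0,0,0],3],
  ],
)

```text
time: 11.92
ee_pos: [0.4315, -0.1789, 0.2763]
eef_rot: [0.719, 0.695, 0.0, 0.001]
ft_force: [0.4, 0.9, 0.2]
width: 0.0301
```

Run:
```python
from h import *
st()
p=camera('top');save('g_top',p)
cv2.imwrite('pics/g_tz.png',cv2.resize(p['frame'][90:270,200:400],(660,594),interpolation=cv2.INTER_CUBIC)[:,:,::-1])
f=camera('scene')['frame']
cv2.imwrite('pics/g_sz.png',cv2.resize(f[120:270,200:400],(800,600),interpolation=cv2.INTER_CUBIC)[:,:,::-1])
```

```text
t 11.93 p [ 0.4315 -0.1789  0.2763] yaw -2.0 tz [ 0.001 -0.    -1.   ] F [0.4 0.9 0.2] w 0.0301 q [ 0.89 -0.02 -0.58  1.75 -0.01  1.41  0.28]
```

View pics/g_tz.png

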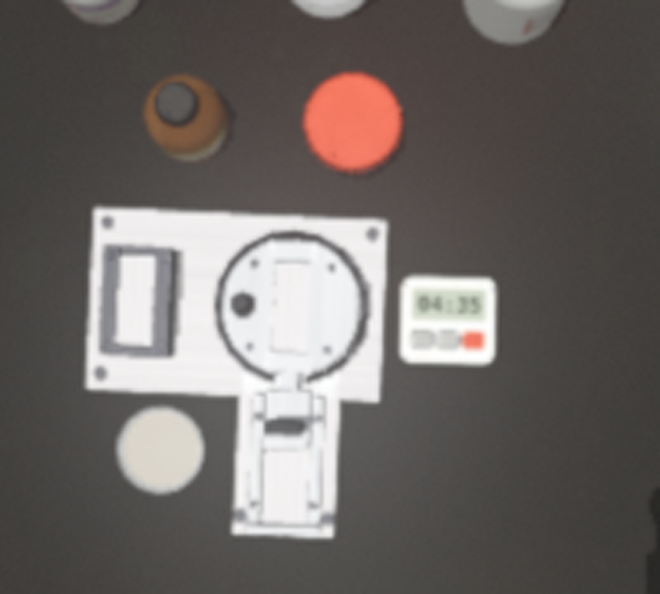

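View pics/g_sz.png

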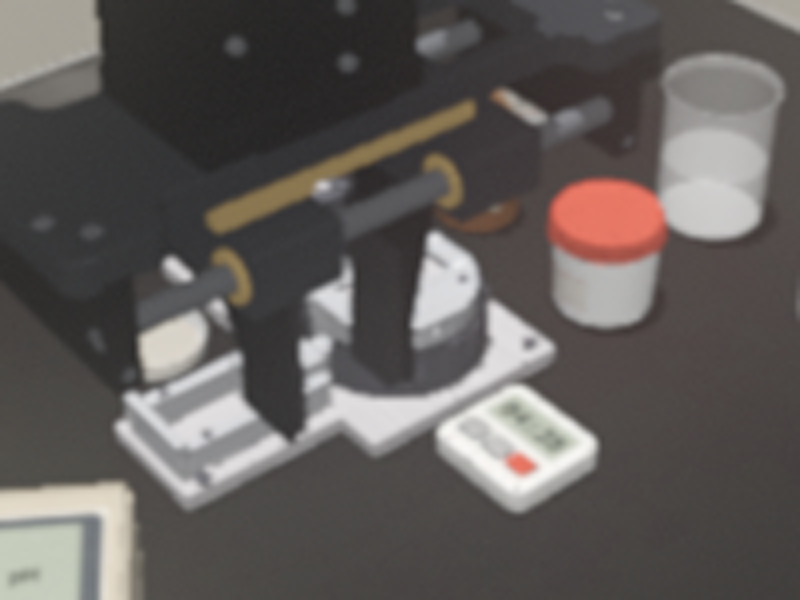

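Run:
```python
from h import *
p=camera('top')
a=cv2.imread('pics/a_top.png',0);b=cv2.cvtColor(p['frame'],cv2.COLOR_RGB2GRAY)
def c(im):
    r=im[205:250,272:300].astype(float);w=np.clip(90-r,0,None)
    lab,L,S,C=cv2.connectedComponentsWithStats((r[:,5:23]<90).astype(np.uint8)); print(S.tolist(),np.round(C,1).tolist())
c(a);c(b)
z=lambda u,v:(200+(u+.5)/3.3-.5,90+(v+.5)/3.3-.5)
for v in (474,426): print(ray(p,z(284,v),.085))
# screws/peg unchanged?
d=cv2.absdiff(a,b);print('drum diff',d[162:200,267:310].max(),'bystanders',d[110:160,235:330].max(),d[170:205,318:355].max(),d[208:245,232:266].max())
st()
```

```text
[[0, 0, 18, 45, 806], [10, 28, 4, 1, 4]] [[8.5, 22.0], [11.5, 28.0]]
[[0, 0, 18, 45, 810]] [[8.5, 22.0]]
[0.55948197 0.08470882 0.085     ]
[0.59080581 0.08504548 0.085     ]
drum diff 3 bystanders 6 3 3
t 12.07 p [ 0.4316 -0.1785  0.2758] yaw -1.9 tz [ 0.001 -0.    -1.   ] F [ 0.4 -0.1  1.1] w 0.0301 q [ 0.89 -0.02 -0.58  1.75 -0.01  1.41  0.28]
```

```bash
python3 -c "
from bench import *
print(close_job())"
```

```text
the job is handed in; nothing more can be done
None
```

The clamp is locked: I gripped the slide's tab and pushed it, and it went straight home under the block without stopping short. The recessed end was already facing the slide, so I left the swivel at its first stop and never moved it.

- **Push:** the slide passed the 19 mm point where the plain end would have stopped it. It met the hard stop after about 33 mm of tool travel, and held against about 21 N along the slide.
- **Release:** I eased off the push, opened the gripper, lifted straight up and moved clear. The wrist force read about zero afterwards. The job was handed in at about 12 s.
- **Final checks:** the top view after release puts the slide at about 35 mm, give or take 2 mm, which agrees with the 34 mm hard stop. The swivel and all four bystanders look the same as at the start, with picture differences at noise level.
- **What failed or disagreed:**
  - The automatic search for the tab's outline in the top view was unusable. I read the tab's position from the picture by eye instead.
  - The arm blocked part of the scene view at the end.
  - The upward force also rose to about 21 N while I pushed against the stop, and it vanished on release.

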